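# Top up the cap feed of a bottle capper

## Task

Load the loose blue bottle cap from the worktop into the cap feed track behind the cap already there. To make room, pull the sprung follower's black knob back along its slot, find by feel the side pocket a little before the slot's end, and push the knob sideways into it so that the follower stays hooked back when you let go; lay the cap flat in the channel in front of the follower, then unhook the knob and ease the follower forward, without letting it snap, until it presses both caps together. Do not force the knob against the metal gate plate, and leave the other things on the bench where they are.

Things in the scene. Friction and masses are not known exactly. Their poses are not given: they have to be found in the camera images.
- track: Fixed cap feed track: aluminium base 238 long, 66 wide, 20 high. Origin on the worktop under the second cap's place. Its x = direction in which the follower is pulled back, y = direction in which the knob hooks sideways, z up. Front stop's inner face at x = -67.5 mm; first cap's place x = -45, second x = 0 (y = 0). From x = 30 on the channel is covered by guides and the gate plate (60 wide), top z = 36, screw heads z = 38
- place (a point): Second cap's place: centre of its underside, on the channel floor (z = 20 mm above the worktop), axes as the track's. Side walls 4 mm thick leave a channel 49 wide and are 8 high, from x = -75 to 32, so a cap stands 12 mm above them and can be held there by fingers closing along y
- slide (a joint): Orange follower (block 46 wide, 14 long, top 37 mm above the worktop; tail under the gate plate) along track x, in m: 0 = resting on one cap, as at the start, 0.045 = resting on two; grows as it is pulled back. Front face at track x = slide - 0.0225. Its spring pushes forward with 4 N at 0, 8 N at 0.09; let go unhooked, it snaps forward
- shift (a joint): Sideways position of the knob on the follower, m: 0 = in line with the slot (only there can the follower travel), 0.012 = fully in the pocket, along track +y. Friction about 0.5 N, no spring. It can shift only where the pocket opens from the slot, shortly before the slot's end
- knob (a point): Centre of the knob's grip: upright black cylinder, diameter 16 mm, from 40 to 66 mm above the worktop (this point at 53), at track x = 39.5 mm + slide, y = shift. Axes as the track's
- pin: Steel pin, diameter 8 mm, under the knob and on its axis, running in the gate plate's slot (12 wide); origin on that axis at worktop height
- gate: Seat of the gate plate, at track x = 99.5 mm, z = 32. The plate is clamped on it at an offset c along x, -8 to +20 mm, anew each time, unmeasured. Its slot ends hard at slide = 0.074 + c. 12 mm before that end is the middle of the pocket, open to +y and 4 mm longer than the pin: shifted in and let forward 2 mm, the pin hooks at 0.060 + c. Over 25 N of pin on plate damages it
- new_cap (a point): Loose blue screw cap lying flat on the worktop, closed side up, diameter 45 mm, 20 high; point at its centre, 10 above its underside
- first_cap (a point): Same kind of cap, already in the track's first place under the follower's push; point at its centre, 10 mm above its underside
- blue_bottle: Loose bystander: clear bottle with a blue cap, diameter 68 mm, 200 high; origin at the centre of its underside
- tape: Loose bystander: roll of masking tape lying flat, diameter 80 mm, 18 high; origin at the centre of its underside
Not all that is in view belongs to the job. What is shaped like the part that bears first_cap but yellow is not meant.

How it is judged:
By the outcome, as a careful person would: the job done as asked, in the order asked, and still so for the second after the job is handed in, with the robot touching nothing.
It also fails if it takes over 72 s, if anything falls off the work surface, if the arm or the gripper's body presses on something with over 40 N, if the wrist force passes 120 N, or if a joint passes its speed limit or range.

## Robot

A 6-joint arm with a two-finger parallel gripper is mounted at the origin on a cart in front of the work surface, level with it; the furniture and walls round the work are solid. World frame = base frame: x ahead of the robot, y to its left, z up, the work surface at z = 0. Lengths are in m, angles in rad, forces in N, time in s.
With the tool pointing down it reaches from about 0.275 to 0.75 m from the base axis. Payload 10.2 kg.
Tool frame: the origin (TCP) lies at the very end of the fingers, on their centre line; the grasp point (between the pads) lies 19 mm behind it; z points along the fingers, y is the direction in which the jaws open and shut (so a half turn about z gives the same grasp; the last joint's range is limited). The gripper opens to 88 mm and grips with 3 to 60 N. Pads are 18 mm wide; open, the fingers measure 123 mm over their backs; the gripper's body (75 mm by 187 mm) begins 45 mm behind the grasp point.
Start: joints at [0.983, 0.313, 1.498, -0, 1.331, -0.223], TCP at [0.187, 0.49, 0.239] pointing down, gripper open.
Joint ranges: [-2.94, 2.94], [-0.97, 2.17], [0.19, 2.56], [-1.23, 4.37], [0.02, 3.11], [-2.88, 2.88]. Speed limits (rad/s): [2.39, 2.39, 3.01, 3.14, 3.14, 3.14].

## Interface

Orientations are given as a unit quaternion [w, x, y, z].
In Python, from workcell import r gives the robot as it stands. The module is installed in compiled form; this text tells all that it offers.
- The arm moves only by the tool jog_arm, never from a script. Its argument "deltas" is a list of rows, each an object with "linear": the shift along the world's x, y, z in cm, a list of three; "twist": the turn, a rotation vector about the world's x, y, z in degrees, a list of three. In form: [{"linear": [tx, ty, tz], "twist": [rx, ry, rz]}, ...]. A call has 1 to 10 rows; each row shifts and turns the commanded pose from where the row before left it; what a row does not reach is not made up. A row lasts 1/12 s, in which the tool goes at most 41.7 mm and 7.16 degrees, less where a joint would pass 70% of its speed; a pose out of reach is approached as far as the arm can. A call with a gripper value outside its range is refused whole. "grip" is the finger opening in cm, from 0 to 8.81, set as the call begins (left out, the last holds). The fingers move at their own pace and stop on an object; "squeeze" is the grip in N (left out, the last holds). Time passes only in rows, so rows that do not move let the fingers close. It gives the time, the measured TCP pose, the force and the opening at its end, in the units of the state.
- r.get_state(): the state, without advancing time (a new reading comes with each control period).
- r.read_camera(name): name is "scene" or "top"; returns the picture (400x640x3 uint8, blue, green, red); there is no depth.
- r.camera_info(name): a dict with "fx", "fy", "cx", "cy" (pixels), "k1" (the pictures are not rectified: a ray, as slopes to the right and down, at radius r is drawn at 1 + k1 r^2 times it, then the intrinsics apply), "extrinsics" (4x4, takes a point from camera to world coordinates). Camera axes: x right, y down, z forward; pixel columns grow to the right and rows downward; lengths in m; the calibration is good to about 2 mm. A picture is of the moment at which its call begins. camera_info takes no time and is no camera call.
- r.close_job(): hands the job in, once; it reports no verdict.
Trained networks look in the newest picture that a camera, given by its name, has taken for a name from the list of things; names that differ only in an ending like _2 or _b are one class to them, and where a whole thing is asked for, a point or a joint stands for the part that bears it (a point fixed in the world has none). Each returns a list of dicts, best first, with "score" (0 to 1); they miss things now and then, are a little off and sometimes report something else, mostly with a low value. They report only what shows in the picture. A call takes as long as a camera call. They do not tell look-alikes from the thing itself.
- r.silhouettes(camera, query): "pixels" (400x640 bool, what is visible of it).
- r.mark_of(camera, query): "xyz" ([x, y, z] in m, in world coordinates, good to about 4 mm: a listed point, or the origin of a listed thing).
The state is a dict: "time_s": time; "joints": joint angles; "qd": joint speeds; "tau": joint torques, N m; "ee_pos": TCP position; "tool_rot": TCP orientation; "wrist_force": force on the tool from outside, world axes, zero at the start; "moment": the same for the moment, N m; "width": finger opening in m.
Only numpy, scipy, OpenCV 4.12 (cv2) and the standard library are available. Lean on these libraries where they do the work, as an engineer would, in place of code of your own. Each camera call takes 0.05 s, during which the arm holds its last target.

## Working session

There is one attempt and no reset: what is moved stays moved. The work goes in short steps, Python scripts to look and compute and a tool call to move; the robot and the scene stay as the last step left them, time stands still between calls to the robot, and variables do not carry over. Pictures are saved under pics/ and viewed, and the job is handed in when it is done.

Besides the shell and the picture viewer there is one more tool, called after "Emit:" by a JSON object that holds its "api" and its "payload". jog_arm: Moves the arm, as the interface text tells. Its arguments: {"type":"object","properties":{"deltas":{"type":"array"},"grip":{"type":"number"},"squeeze":{"type":"number"}},"required":["deltas"]}

```bash
mkdir -p pics
cat > h.py <<'E'
import numpy as np, cv2
from workcell import r
def snap(n,tag):
    im=r.read_camera(n); cv2.imwrite(f'pics/{tag}.png',im); return im
E
python3 - <<'E'
from h import *
snap('scene','s0');snap('top','t0')
for c in('scene','top'):
    i=r.camera_info(c);print(c,{k:(np.round(v,4).tolist() if k=='extrinsics' else v) for k,v in i.items()})
for q in ['track','place','knob','pin','gate','new_cap','first_cap','blue_bottle','tape']:
    for c in('scene','top'):
        print(q,c,[(round(d['score'],2),np.round(d['xyz'],4).tolist()) for d in r.mark_of(c,q)])
s=r.get_state();print(s)
E
```

```text
scene {'fx': 439.6168093819115, 'fy': 439.6168093819115, 'cx': 323.90649896871753, 'cy': 204.6049291233003, 'k1': 0.016517671617124814, 'extrinsics': [[0.6591, -0.3856, 0.6457, -0.2376], [-0.7518, -0.3616, 0.5514, -0.8197], [0.0208, -0.8489, -0.5282, 0.7302], [0.0, 0.0, 0.0, 1.0]]}
top {'fx': 489.0703176057498, 'fy': 489.0703176057498, 'cx': 326.21321078814583, 'cy': 204.49204865824748, 'k1': -0.05963865802989516, 'extrinsics': [[-0.0287, -0.9886, 0.1477, 0.3579], [-0.9995, 0.0297, 0.0045, -0.1451], [-0.0088, -0.1475, -0.989, 1.6123], [0.0, 0.0, 0.0, 1.0]]}
track scene [(0.67, [0.5406, -0.3857, 0.0014])]
track top [(0.89, [0.5427, -0.3828, -0.0046])]
place scene [(0.67, [0.5418, -0.3838, 0.0172])]
place top [(0.9, [0.543, -0.386, 0.0177])]
knob scene [(0.49, [0.5344, -0.3424, 0.053]), (0.21, [0.4382, -0.0699, 0.0103])]
knob top [(0.54, [0.5357, -0.3437, 0.0559])]
pin scene []
pin top []
gate scene [(0.95, [0.5243, -0.2867, 0.033])]
gate top [(0.81, [0.525, -0.2849, 0.0298])]
new_cap scene [(0.65, [0.4379, -0.0696, 0.0105]), (0.42, [0.5403, -0.3841, 0.0027])]
new_cap top [(0.44, [0.43
[... 573 characters left out ...]
.3424, 0.056])]
{'time_s': 1.0, 'joints': array([ 9.82613490e-01,  3.12926204e-01,  1.49772157e+00, -8.51479341e-06,
        1.33101599e+00, -2.23415048e-01]), 'qd': array([ 6.19303469e-05, -1.69783012e-04,  5.92169388e-04,  1.18683864e-03,
       -1.78055284e-05, -9.97252223e-04]), 'tau': array([ 5.85283960e-04, -4.02111053e+01, -2.52417827e+01,  6.93968777e-02,
        3.20493244e-02, -3.10753398e-05]), 'ee_pos': array([0.1873021 , 0.49044592, 0.23869863]), 'tool_rot': array([-1.02355101e-05,  1.81373447e-01,  9.83414293e-01, -3.42994631e-05]), 'wrist_force': array([0.59185788, 0.25145261, 0.40081621]), 'moment': array([-0.04285368, -0.05841101,  0.02198506]), 'width': 0.08806679908796985}
```

View pics/s0.png

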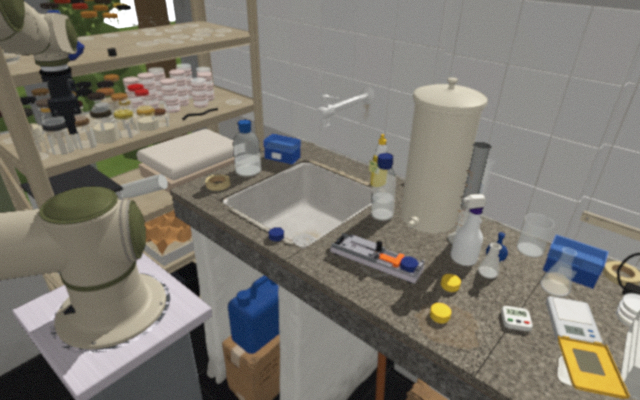

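View pics/t0.png

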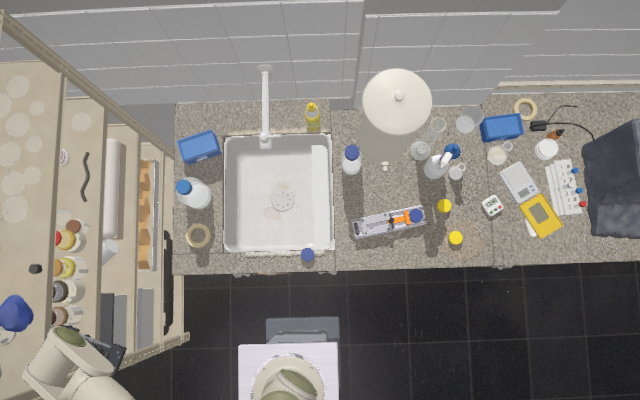

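The scene view shows the new blue cap near the sink at about (276,235). The track runs from (335,245) to (420,270), with the knob near (378,246), the orange follower and the first cap at (409,264). The top view shows the cap at (307,255) and the track from (352,228) to (425,212). Next I'll zoom in and triangulate.

```bash
cat >> h.py <<'E'
def ray(c,uv):
    i=r.camera_info(c);E=np.array(i['extrinsics'])
    d=np.array([(uv[0]-i['cx'])/i['fx'],(uv[1]-i['cy'])/i['fy']]);u=d.copy()
    for _ in range(10): u=d/(1+i['k1']*(u@u))
    v=E[:3,:3]@np.array([u[0],u[1],1]);return E[:3,3],v/np.linalg.norm(v)
def proj(c,p):
    i=r.camera_info(c);E=np.array(i['extrinsics']);q=E[:3,:3].T@(np.array(p)-E[:3,3]);u=q[:2]/q[2];u=u*(1+i['k1']*(u@u))
    return np.array([u[0]*i['fx']+i['cx'],u[1]*i['fy']+i['cy']])
def atz(c,uv,z):
    o,d=ray(c,uv);return o+d*(z-o[2])/d[2]
def tri(a,b):
    o1,d1=ray('scene',a);o2,d2=ray('top',b)
    t=np.linalg.lstsq(np.c_[d1,-d2],o2-o1,rcond=None)[0];p,q=o1+d1*t[0],o2+d2*t[1]
    return (p+q)/2,np.linalg.norm(p-q)
E
python3 - <<'E'
from h import *
s=cv2.imread('pics/s0.png');t=cv2.imread('pics/t0.png')
a=cv2.resize(s[215:295,320:440],None,fx=6,fy=6,interpolation=cv2.INTER_CUBIC)
b=cv2.resize(t[190:270,290:440],None,fx=5,fy=5,interpolation=cv2.INTER_CUBIC)
cv2.imwrite('pics/s0z.png',a);cv2.imwrite('pics/t0z.png',b)
# blue blobs
for n,im,rois in(('scene',s,[(225,245,262,292),(252,274,395,422)]),('top',t,[(245,266,296,320),(204,226,405,430)])):
    hsv=cv2.cvtColor(im,cv2.COLOR_BGR2HSV)
    for y0,y1,x0,x1 in rois:
        m=cv2.inRange(hsv[y0:y1,x0:x1],(110,110,30),(130,255,255))
        k,l,st,ce=cv2.connectedComponentsWithStats(m);j=1+np.argmax(st[1:,4]);print(n,st[j],ce[j]+[x0,y0])
E
```

```text
scene [  7   3  14  13 149] [275.87919463 233.95973154]
scene [  6   5  17  15 191] [408.64397906 263.93193717]
top [12  8  2  3  3] [308.33333333 254.        ]
top [  4   5  13  13 126] [415.34126984 215.23809524]
```

View pics/s0z.png

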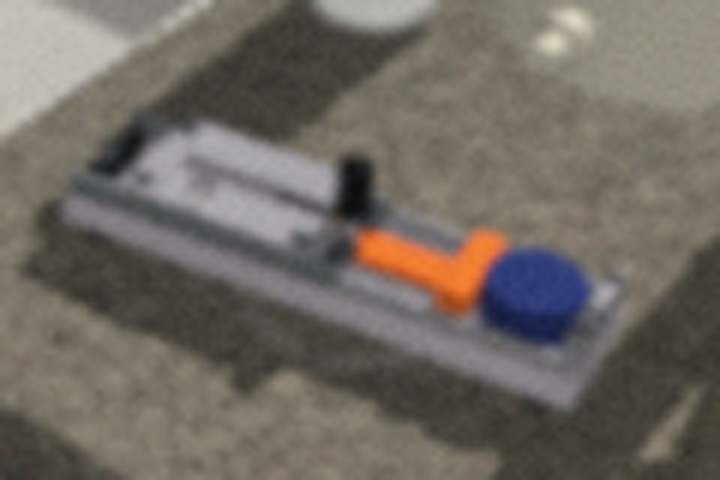

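View pics/t0z.png

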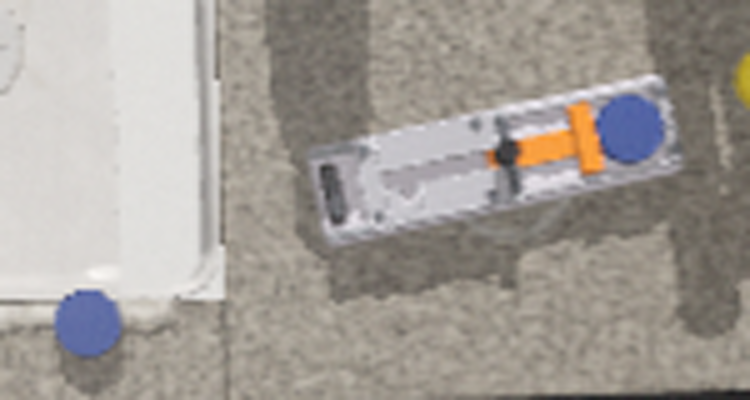

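The top zoom shows the slot and a side pocket at roughly zoom (405,185), with the slot's end near (385,180). The new cap overlaps the sink rim's front edge at (88,322). Next I'll fit positions.

Run:
```python
from h import *
s=cv2.imread('pics/s0.png');t=cv2.imread('pics/t0.png')
f=lambda x,y:(290+(x+.5)/5-.5,190+(y+.5)/5-.5)
g=lambda x,y:(320+(x+.5)/6-.5,215+(y+.5)/6-.5)
h=cv2.cvtColor(t,cv2.COLOR_BGR2HSV)
for (y0,y1,x0,x1) in[(245,266,296,320),(204,226,405,430)]:
    m=cv2.inRange(h[y0:y1,x0:x1],(100,80,30),(130,255,255));k,l,st,ce=cv2.connectedComponentsWithStats(m);j=1+np.argmax(st[1:,4]);print(st[j],ce[j]+[x0,y0])
    c=ce[j]+[x0,y0];print(atz('top',c,.02),atz('top',c,.04))
nc=None
print('newcap tri top centre', tri((275.9,232.9),(307.2,254.0)))
print('first', tri(g(535,278),f(630,128)))
print('knob top',tri(g(356,163),f(509,150)))
base=[(308,157),(660,78),(685,160),(330,243)]
P=np.array([atz('top',f(*b),.02)[:2] for b in base]);print(P, P.mean(0))
# axis
for a,b in((1,0),(2,3)):
    d=P[b]-P[a];print(np.degrees(np.arctan2(d[1],d[0])),np.linalg.norm(d))
r.read_camera('top')
sil=r.silhouettes('top','track')
for d in sil[:2]:
    m=d['pixels'].astype(np.uint8);print(d['score'],m.sum(),cv2.minAreaRect(cv2.findNonZero(m)))
    pts=cv2.boxPoints(cv2.minAreaRect(cv2.findNonZero(m)));Q=np.array([atz('top',p,.02)[:2] for p in pts]);print(Q,Q.mean(0))
print('slot end',atz('top',f(385,180),.036),'pocket',atz('top',f(405,188),.036))
sc=r.silhouettes('top','knob')
for d in sc[:2]:
    v=np.argwhere(d['pixels']);print('knob',d['score'],len(v),v.mean(0))
# tank?
print('tank',tri((437,215),(388,160)))
print(r.get_state()['time_s'])
```

```text
[  5   3  13  13 132] [307.12121212 254.10606061]
[ 0.43486234 -0.07124352  0.02      ] [ 0.4338961  -0.07217074  0.04      ]
[  4   5  14  13 137] [415.56934307 215.21167883]
[ 0.55139859 -0.43003979  0.02      ] [ 0.5489686  -0.42646034  0.04      ]
newcap tri top centre (array([ 0.43558765, -0.07118686,  0.0125361 ]), np.float64(7.2958282218634e-05))
first (array([ 0.5493302 , -0.42699448,  0.04118464]), np.float64(0.0015599507804084122))
knob top (array([ 0.53462594, -0.34469361,  0.06635391]), np.float64(0.0018253858938884495))
[[ 0.53868043 -0.21809173]
 [ 0.5839794  -0.45178189]
 [ 0.52922268 -0.46510891]
 [ 0.48189595 -0.23039341]] [ 0.53344461 -0.34134398]
100.97027555561128 0.23804009915795712
101.39994988726875 0.2394393113023509
0.69 1244 ((388.0556945800781, 221.7077178955078), (20.62672996520996, 72.23262786865234), 77.59258270263672)
[[ 0.54402898 -0.21620972]
 [ 0.5884337  -0.45042593]
 [ 0.5213659  -0.46117923]
 [ 0.47758633 -0.22827436]] [ 0.53285373 -0.33902231]
slot end [ 0.52039443 -0.26664937  0.036     ] pocket [ 0.51480641 -0.27937827  0.036     ]
tank (array([ 0.74629666, -0.36599784,  0.05273218]), np.float64(0.0509318239426025))
1.15
```

Run:
```python
from h import *
s=cv2.imread('pics/s0.png');t=cv2.imread('pics/t0.png')
cv2.imwrite('pics/z1.png',np.hstack([cv2.resize(s[215:255,256:306],None,fx=8,fy=8,interpolation=cv2.INTER_CUBIC),cv2.resize(t[235:275,282:332],None,fx=8,fy=8,interpolation=cv2.INTER_CUBIC)]))
for z in(0,.02,.025):print(z,proj('scene',(.435,-.071,z)),proj('scene',(.4125,-.071,z)))
for y in(300,325):print(atz('top',(290+88/5,190+y/5),0))
```

```text
0 [275.85171958 236.60808743] [269.92231794 240.12400875]
0.02 [275.58750324 230.77606226] [269.60337255 234.25196797]
0.025 [275.52069165 229.30234195] [269.52271466 232.76795316]
[ 0.4492532  -0.07220762  0.        ]
[ 0.43285477 -0.0718212   0.        ]
```

View pics/z1.png

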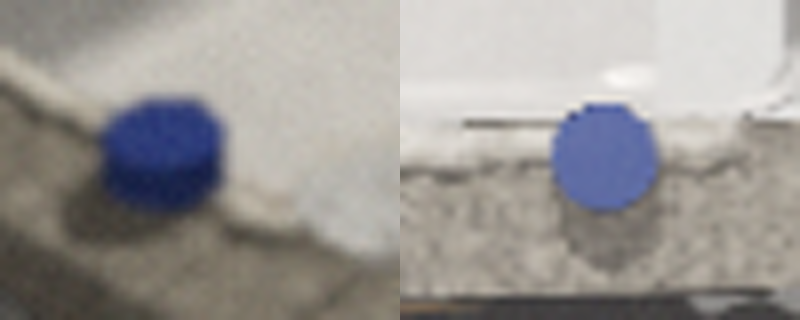

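The cap's top ellipse centres at scene (275.9,230.4), which gives a top height of about 21 mm, so it lies flat on the worktop. Now I'll move above the knob.

Emit:
{"api": "jog_arm", "payload": {"deltas": [{"linear":[1.45,-3.48,-0.3],"twist":[0,0,-6.18]},{"linear":[1.45,-3.48,-0.3],"twist":[0,0,-6.18]},{"linear":[1.45,-3.48,-0.3],"twist":[0,0,-6.18]},{"linear":[1.45,-3.48,-0.3],"twist":[0,0,-6.18]},{"linear":[1.45,-3.48,-0.3],"twist":[0,0,-6.18]},{"linear":[1.45,-3.48,-0.3],"twist":[0,0,-6.18]},{"linear":[1.45,-3.48,-0.3],"twist":[0,0,-6.18]},{"linear":[1.45,-3.48,-0.3],"twist":[0,0,-6.18]},{"linear":[1.45,-3.48,-0.3],"twist":[0,0,-6.18]},{"linear":[1.45,-3.48,-0.3],"twist":[0,0,-6.18]}], "grip": 4.5, "squeeze": 20}}

```text
time_s: 1.98
ee_pos: [0.3326, 0.1407, 0.2089]
tool_rot: [0.0, 0.663, 0.749, 0.0]
wrist_force: [1.3, 0.1, -0.6]
width: 0.0454
```

Emit:
{"api": "jog_arm", "payload": {"deltas": [{"linear":[1.45,-3.48,-0.3],"twist":[0,0,-6.18]},{"linear":[1.45,-3.48,-0.3],"twist":[0,0,-6.18]},{"linear":[1.45,-3.48,-0.3],"twist":[0,0,-6.18]},{"linear":[1.45,-3.48,-0.3],"twist":[0,0,-6.18]},{"linear":[1.45,-3.48,-0.3],"twist":[0,0,-6.18]},{"linear":[1.45,-3.48,-0.3],"twist":[0,0,-6.18]},{"linear":[1.45,-3.48,-0.3],"twist":[0,0,-6.18]},{"linear":[1.45,-3.48,-0.3],"twist":[0,0,-6.18]},{"linear":[1.45,-3.48,-0.3],"twist":[0,0,-6.18]},{"linear":[1.45,-3.48,-0.3],"twist":[0,0,-6.18]}]}}

```text
time_s: 2.82
ee_pos: [0.4777, -0.2075, 0.1785]
tool_rot: [0.0, 0.953, 0.302, 0.0]
wrist_force: [1.2, 0.8, 0.2]
width: 0.0452
```

Emit:
{"api": "jog_arm", "payload": {"deltas": [{"linear":[1.45,-3.48,-0.3],"twist":[0,0,-6.18]},{"linear":[1.45,-3.48,-0.3],"twist":[0,0,-6.18]},{"linear":[1.45,-3.48,-0.3],"twist":[0,0,-6.18]},{"linear":[1.45,-3.48,-0.3],"twist":[0,0,-6.18]},{"linear":[0,0,-2],"twist":[0,0,0]},{"linear":[0,0,-2],"twist":[0,0,0]},{"linear":[0,0,0],"twist":[0,0,0]},{"linear":[0,0,0],"twist":[0,0,0]}]}}

```text
time_s: 3.48
ee_pos: [0.5351, -0.3444, 0.1263]
tool_rot: [-0.001, 0.996, 0.094, -0.001]
wrist_force: [0.0, 0.3, 1.2]
width: 0.0446
```

Run:
```python
from h import *
s=snap('scene','s1');t=snap('top','t1')
cv2.imwrite('pics/z2.png',np.hstack([cv2.resize(s[190:290,330:430],None,fx=4,fy=4,interpolation=cv2.INTER_CUBIC),cv2.resize(t[180:280,340:440],None,fx=4,fy=4,interpolation=cv2.INTER_CUBIC)]))
```

```text
(no output)
```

View pics/z2.png

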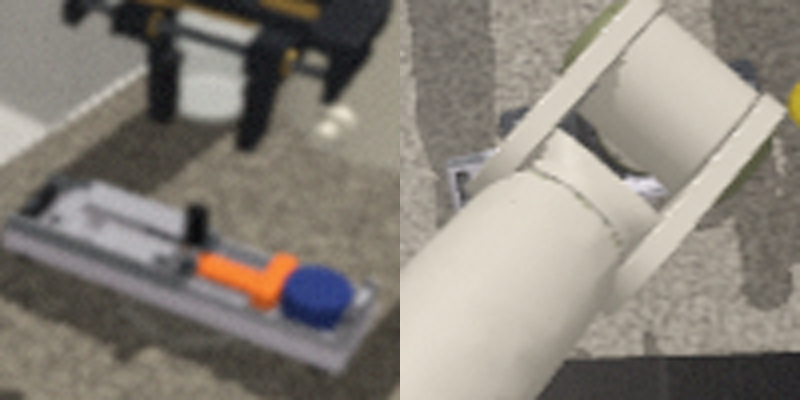

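The left view shows the fingers straddling the knob (zoom (195,222)) lengthwise along the track. The arm blocks the top view. I'll go down now.

Emit:
{"api": "jog_arm", "payload": {"deltas": [{"linear":[0,0,-2.5],"twist":[0,0,0]},{"linear":[0,0,-2.5],"twist":[0,0,0]},{"linear":[0,0,-1.5],"twist":[0,0,0]},{"linear":[0,0,-1.0],"twist":[0,0,0]},{"linear":[0,0,-0.7],"twist":[0,0,0]},{"linear":[0,0,0],"twist":[0,0,0]},{"linear":[0,0,0],"twist":[0,0,0]},{"linear":[0,0,0],"twist":[0,0,0]}]}}

```text
time_s: 4.25
ee_pos: [0.5358, -0.3452, 0.0461]
tool_rot: [0.001, 0.996, 0.094, 0.001]
wrist_force: [0.5, 0.2, -0.2]
width: 0.0446
```

Run:
```python
from h import *
s=snap('scene','s2')
cv2.imwrite('pics/z3.png',cv2.resize(s[190:290,320:440],None,fx=6,fy=6,interpolation=cv2.INTER_CUBIC))
```

```text
(no output)
```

View pics/z3.png

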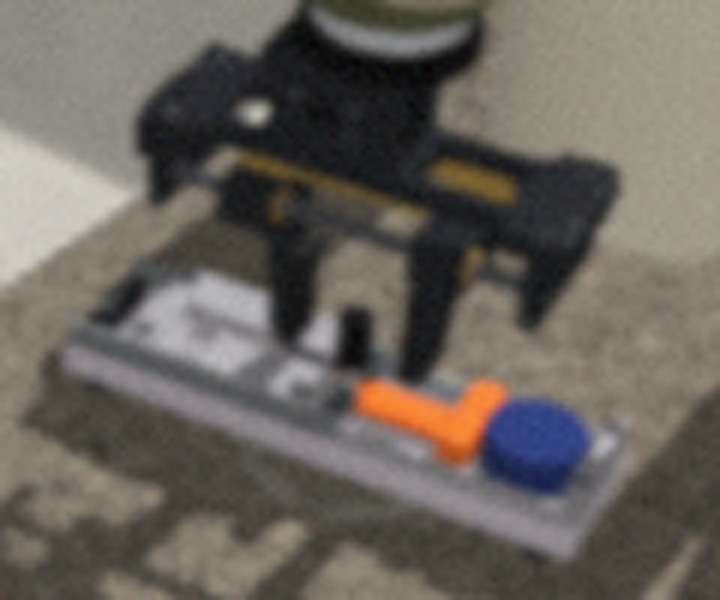

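The fingers straddle the knob cleanly, so I'll close.

Emit:
{"api": "jog_arm", "payload": {"deltas": [{"linear":[0,0,-0.2],"twist":[0,0,0]},{"linear":[0,0,0],"twist":[0,0,0]},{"linear":[0,0,0],"twist":[0,0,0]},{"linear":[0,0,0],"twist":[0,0,0]},{"linear":[0,0,0],"twist":[0,0,0]},{"linear":[0,0,0],"twist":[0,0,0]}], "grip": 0.8, "squeeze": 25}}

```text
time_s: 4.8
ee_pos: [0.5354, -0.3449, 0.0428]
tool_rot: [0.0, 0.996, 0.094, 0.0]
wrist_force: [0.8, -0.4, -0.2]
width: 0.0151
```

Emit:
{"api": "jog_arm", "payload": {"deltas": [{"linear":[-0.093,0.491,0],"twist":[0,0,0]},{"linear":[-0.093,0.491,0],"twist":[0,0,0]},{"linear":[0,0,0],"twist":[0,0,0]},{"linear":[0,0,0],"twist":[0,0,0]}]}}

```text
time_s: 5.13
ee_pos: [0.5335, -0.3348, 0.0428]
tool_rot: [0.0, 0.996, 0.094, 0.0]
wrist_force: [0.5, -2.9, -1.5]
width: 0.0151
```

Emit:
{"api": "jog_arm", "payload": {"deltas": [{"linear":[-0.093,0.491,0],"twist":[0,0,0]},{"linear":[-0.093,0.491,0],"twist":[0,0,0]},{"linear":[-0.093,0.491,0],"twist":[0,0,0]},{"linear":[-0.093,0.491,0],"twist":[0,0,0]},{"linear":[-0.093,0.491,0],"twist":[0,0,0]},{"linear":[-0.093,0.491,0],"twist":[0,0,0]},{"linear":[-0.093,0.491,0],"twist":[0,0,0]},{"linear":[-0.093,0.491,0],"twist":[0,0,0]},{"linear":[0,0,0],"twist":[0,0,0]}]}}

```text
time_s: 5.88
ee_pos: [0.5261, -0.2955, 0.0429]
tool_rot: [0.0, 0.996, 0.094, 0.0]
wrist_force: [1.3, -6.0, -2.3]
width: 0.0154
```

Run:
```python
from h import *
s=snap('scene','s3')
cv2.imwrite('pics/z4.png',cv2.resize(s[190:290,320:440],None,fx=6,fy=6,interpolation=cv2.INTER_CUBIC))
for k in range(4):
  print(r.get_state()['wrist_force'],r.get_state()['ee_pos']); r.read_camera('scene')
```

```text
[ 1.6828747  -5.97346039 -2.01143625] [ 0.52612412 -0.2958177   0.04282965]
[ 1.56658946 -4.25420825 -2.7305749 ] [ 0.526175   -0.29600153  0.04284131]
[ 1.52404325 -6.08793433 -2.19085587] [ 0.52618966 -0.2960975   0.04282031]
[ 1.42103555 -5.42507527 -2.5502446 ] [ 0.52620019 -0.29618807  0.04284203]
```

View pics/z4.png

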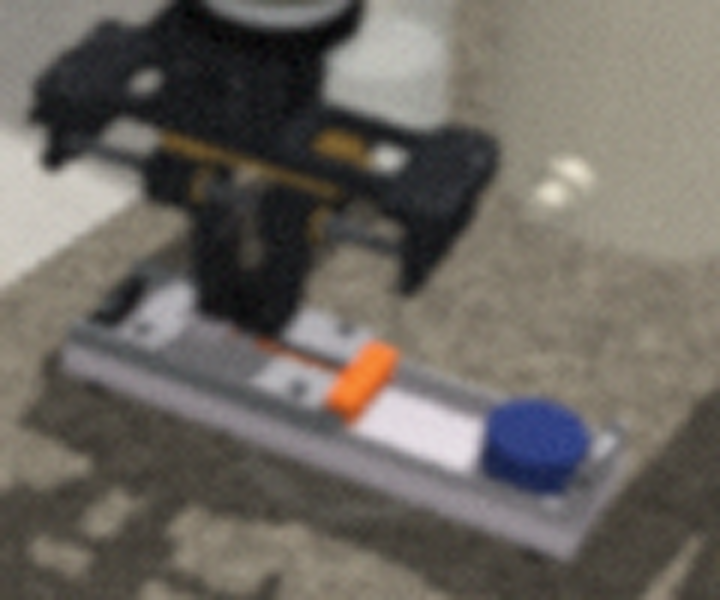

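The follower has come back about 50 mm and the first cap has stayed put. I'll now creep toward the slot's end.

Emit:
{"api": "jog_arm", "payload": {"deltas": [{"linear":[-0.037,0.197,0],"twist":[0,0,0]},{"linear":[-0.037,0.197,0],"twist":[0,0,0]},{"linear":[-0.037,0.197,0],"twist":[0,0,0]},{"linear":[-0.037,0.197,0],"twist":[0,0,0]},{"linear":[-0.037,0.197,0],"twist":[0,0,0]},{"linear":[-0.037,0.197,0],"twist":[0,0,0]},{"linear":[0,0,0],"twist":[0,0,0]},{"linear":[0,0,0],"twist":[0,0,0]}]}}

```text
time_s: 6.8
ee_pos: [0.524, -0.2844, 0.0428]
tool_rot: [0.001, 0.996, 0.094, 0.0]
wrist_force: [1.0, -6.5, -2.7]
width: 0.0152
```

Emit:
{"api": "jog_arm", "payload": {"deltas": [{"linear":[-0.019,0.098,0],"twist":[0,0,0]},{"linear":[-0.019,0.098,0],"twist":[0,0,0]},{"linear":[0,0,0],"twist":[0,0,0]},{"linear":[0,0,0],"twist":[0,0,0]}]}}

```text
time_s: 7.13
ee_pos: [0.5236, -0.2825, 0.0428]
tool_rot: [0.001, 0.996, 0.094, 0.0]
wrist_force: [1.7, -6.1, -2.2]
width: 0.0153
```

Emit:
{"api": "jog_arm", "payload": {"deltas": [{"linear":[-0.019,0.098,0],"twist":[0,0,0]},{"linear":[0,0,0],"twist":[0,0,0]},{"linear":[0,0,0],"twist":[0,0,0]}]}}

```text
time_s: 7.38
ee_pos: [0.5234, -0.2816, 0.0429]
tool_rot: [0.001, 0.996, 0.094, 0.0]
wrist_force: [2.2, -6.6, -2.8]
width: 0.0151
```

Emit:
{"api": "jog_arm", "payload": {"deltas": [{"linear":[-0.019,0.098,0],"twist":[0,0,0]},{"linear":[0,0,0],"twist":[0,0,0]},{"linear":[0,0,0],"twist":[0,0,0]}]}}

```text
time_s: 7.63
ee_pos: [0.5232, -0.2806, 0.0429]
tool_rot: [0.001, 0.996, 0.094, 0.0]
wrist_force: [1.8, -7.2, -2.2]
width: 0.0153
```

Emit:
{"api": "jog_arm", "payload": {"deltas": [{"linear":[-0.019,0.098,0],"twist":[0,0,0]},{"linear":[0,0,0],"twist":[0,0,0]},{"linear":[0,0,0],"twist":[0,0,0]}]}}

```text
time_s: 7.88
ee_pos: [0.5231, -0.2797, 0.0429]
tool_rot: [0.001, 0.996, 0.094, 0.0]
wrist_force: [1.8, -7.0, -2.7]
width: 0.0153
```

Emit:
{"api": "jog_arm", "payload": {"deltas": [{"linear":[-0.019,0.098,0],"twist":[0,0,0]},{"linear":[0,0,0],"twist":[0,0,0]},{"linear":[0,0,0],"twist":[0,0,0]}]}}

```text
time_s: 8.13
ee_pos: [0.5229, -0.2787, 0.0429]
tool_rot: [0.001, 0.996, 0.094, 0.0]
wrist_force: [1.1, -6.7, -2.1]
width: 0.015
```

Emit:
{"api": "jog_arm", "payload": {"deltas": [{"linear":[-0.019,0.098,0],"twist":[0,0,0]},{"linear":[0,0,0],"twist":[0,0,0]},{"linear":[0,0,0],"twist":[0,0,0]}]}}

```text
time_s: 8.38
ee_pos: [0.5227, -0.2777, 0.0429]
tool_rot: [0.001, 0.996, 0.094, 0.0]
wrist_force: [1.5, -6.8, -2.5]
width: 0.0148
```

Emit:
{"api": "jog_arm", "payload": {"deltas": [{"linear":[-0.019,0.098,0],"twist":[0,0,0]},{"linear":[0,0,0],"twist":[0,0,0]},{"linear":[0,0,0],"twist":[0,0,0]}]}}

```text
time_s: 8.63
ee_pos: [0.5225, -0.2767, 0.0429]
tool_rot: [0.001, 0.996, 0.094, 0.0]
wrist_force: [2.0, -5.6, -1.5]
width: 0.015
```

Emit:
{"api": "jog_arm", "payload": {"deltas": [{"linear":[-0.019,0.098,0],"twist":[0,0,0]},{"linear":[0,0,0],"twist":[0,0,0]},{"linear":[0,0,0],"twist":[0,0,0]}]}}

```text
time_s: 8.88
ee_pos: [0.5223, -0.2757, 0.0428]
tool_rot: [0.001, 0.996, 0.094, 0.0]
wrist_force: [1.3, -7.0, -2.4]
width: 0.0151
```

Run:
```python
from h import *
F=[]
for k in range(3):
  r.read_camera('scene');F.append(r.get_state()['wrist_force'])
print(np.mean(F,0))
```

```text
[ 1.17552442 -7.08072296 -2.64186809]
```

Emit:
{"api": "jog_arm", "payload": {"deltas": [{"linear":[-0.019,0.098,0],"twist":[0,0,0]},{"linear":[0,0,0],"twist":[0,0,0]},{"linear":[0,0,0],"twist":[0,0,0]}]}}

```text
time_s: 9.28
ee_pos: [0.5221, -0.2748, 0.0429]
tool_rot: [0.001, 0.996, 0.094, 0.0]
wrist_force: [1.0, -6.8, -2.9]
width: 0.0151
```

Emit:
{"api": "jog_arm", "payload": {"deltas": [{"linear":[-0.019,0.098,0],"twist":[0,0,0]},{"linear":[0,0,0],"twist":[0,0,0]},{"linear":[0,0,0],"twist":[0,0,0]}]}}

```text
time_s: 9.53
ee_pos: [0.5219, -0.2738, 0.0429]
tool_rot: [0.001, 0.996, 0.094, 0.0]
wrist_force: [1.5, -6.7, -2.7]
width: 0.0148
```

Emit:
{"api": "jog_arm", "payload": {"deltas": [{"linear":[-0.019,0.098,0],"twist":[0,0,0]},{"linear":[0,0,0],"twist":[0,0,0]},{"linear":[0,0,0],"twist":[0,0,0]}]}}

```text
time_s: 9.78
ee_pos: [0.5217, -0.2728, 0.0428]
tool_rot: [0.001, 0.996, 0.094, 0.0]
wrist_force: [1.8, -7.4, -1.7]
width: 0.0151
```

Emit:
{"api": "jog_arm", "payload": {"deltas": [{"linear":[-0.019,0.098,0],"twist":[0,0,0]},{"linear":[0,0,0],"twist":[0,0,0]},{"linear":[0,0,0],"twist":[0,0,0]}]}}

```text
time_s: 10.03
ee_pos: [0.5216, -0.2719, 0.0429]
tool_rot: [0.001, 0.996, 0.094, 0.0]
wrist_force: [2.1, -5.9, -2.5]
width: 0.0149
```

Emit:
{"api": "jog_arm", "payload": {"deltas": [{"linear":[-0.019,0.098,0],"twist":[0,0,0]},{"linear":[0,0,0],"twist":[0,0,0]},{"linear":[0,0,0],"twist":[0,0,0]}]}}

```text
time_s: 10.28
ee_pos: [0.5214, -0.2709, 0.0428]
tool_rot: [0.001, 0.996, 0.094, 0.0]
wrist_force: [2.3, -6.1, -2.6]
width: 0.0149
```

Emit:
{"api": "jog_arm", "payload": {"deltas": [{"linear":[-0.019,0.098,0],"twist":[0,0,0]},{"linear":[0,0,0],"twist":[0,0,0]},{"linear":[0,0,0],"twist":[0,0,0]}]}}

```text
time_s: 10.53
ee_pos: [0.5212, -0.2699, 0.0428]
tool_rot: [0.001, 0.996, 0.094, 0.0]
wrist_force: [1.5, -6.8, -2.8]
width: 0.0153
```

Run:
```python
from h import *
s=snap('scene','s5')
cv2.imwrite('pics/z5.png',cv2.resize(s[190:290,320:440],None,fx=6,fy=6,interpolation=cv2.INTER_CUBIC))
```

```text
(no output)
```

View pics/z5.png

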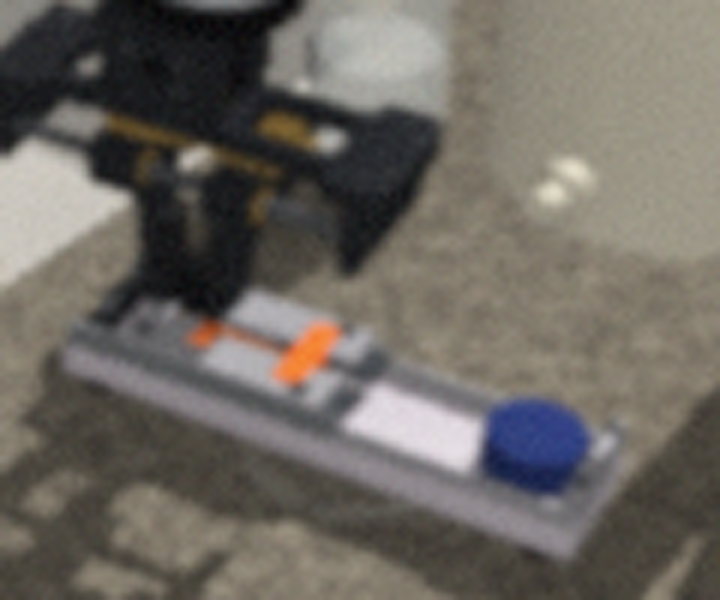

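The follower is well back, and orange shows through the pocket opening at zoom (205,335), next to the knob. I'll keep feeling for the end.

Emit:
{"api": "jog_arm", "payload": {"deltas": [{"linear":[-0.019,0.098,0],"twist":[0,0,0]},{"linear":[0,0,0],"twist":[0,0,0]},{"linear":[0,0,0],"twist":[0,0,0]}]}}

```text
time_s: 10.83
ee_pos: [0.521, -0.2689, 0.0428]
tool_rot: [0.001, 0.996, 0.094, 0.0]
wrist_force: [1.4, -6.7, -3.5]
width: 0.0154
```

Emit:
{"api": "jog_arm", "payload": {"deltas": [{"linear":[-0.019,0.098,0],"twist":[0,0,0]},{"linear":[0,0,0],"twist":[0,0,0]},{"linear":[0,0,0],"twist":[0,0,0]}]}}

```text
time_s: 11.08
ee_pos: [0.5209, -0.2686, 0.0429]
tool_rot: [0.001, 0.996, 0.094, 0.001]
wrist_force: [2.3, -10.3, -4.5]
width: 0.0152
```

Emit:
{"api": "jog_arm", "payload": {"deltas": [{"linear":[-0.019,0.098,0],"twist":[0,0,0]},{"linear":[0,0,0],"twist":[0,0,0]},{"linear":[0,0,0],"twist":[0,0,0]}]}}

```text
time_s: 11.33
ee_pos: [0.5209, -0.2685, 0.0429]
tool_rot: [0.002, 0.996, 0.094, 0.001]
wrist_force: [3.4, -13.9, -7.0]
width: 0.0153
```

The end is felt at y ≈ -0.2687, with about 7 N above the spring. I'll back off 12 mm to the middle of the pocket.

Emit:
{"api": "jog_arm", "payload": {"deltas": [{"linear":[0.064,-0.34,0],"twist":[0,0,0]},{"linear":[0.064,-0.34,0],"twist":[0,0,0]},{"linear":[0.064,-0.34,0],"twist":[0,0,0]},{"linear":[0.064,-0.34,0],"twist":[0,0,0]},{"linear":[0,0,0],"twist":[0,0,0]},{"linear":[0,0,0],"twist":[0,0,0]}]}}

```text
time_s: 11.83
ee_pos: [0.5231, -0.2808, 0.0429]
tool_rot: [0.001, 0.996, 0.094, 0.0]
wrist_force: [1.1, -5.7, -2.7]
width: 0.0151
```

Emit:
{"api": "jog_arm", "payload": {"deltas": [{"linear":[-0.098,-0.019,0],"twist":[0,0,0]},{"linear":[-0.098,-0.019,0],"twist":[0,0,0]},{"linear":[-0.098,-0.019,0],"twist":[0,0,0]},{"linear":[-0.098,-0.019,0],"twist":[0,0,0]},{"linear":[0,0,0],"twist":[0,0,0]},{"linear":[0,0,0],"twist":[0,0,0]}]}}

```text
time_s: 12.33
ee_pos: [0.5191, -0.2814, 0.0428]
tool_rot: [0.001, 0.996, 0.094, 0.0]
wrist_force: [0.6, -6.7, -3.2]
width: 0.0154
```

Emit:
{"api": "jog_arm", "payload": {"deltas": [{"linear":[-0.098,-0.019,0],"twist":[0,0,0]},{"linear":[-0.098,-0.019,0],"twist":[0,0,0]},{"linear":[-0.098,-0.019,0],"twist":[0,0,0]},{"linear":[-0.098,-0.019,0],"twist":[0,0,0]},{"linear":[0,0,0],"twist":[0,0,0]},{"linear":[0,0,0],"twist":[0,0,0]}]}}

```text
time_s: 12.83
ee_pos: [0.5152, -0.2821, 0.0428]
tool_rot: [0.001, 0.996, 0.094, 0.0]
wrist_force: [0.2, -7.0, -2.7]
width: 0.0153
```

Emit:
{"api": "jog_arm", "payload": {"deltas": [{"linear":[-0.098,-0.019,0],"twist":[0,0,0]},{"linear":[-0.098,-0.019,0],"twist":[0,0,0]},{"linear":[-0.098,-0.019,0],"twist":[0,0,0]},{"linear":[0,0,0],"twist":[0,0,0]},{"linear":[0,0,0],"twist":[0,0,0]}]}}

```text
time_s: 13.25
ee_pos: [0.5123, -0.2826, 0.0429]
tool_rot: [0.001, 0.996, 0.094, 0.0]
wrist_force: [0.6, -7.3, -2.1]
width: 0.0152
```

Emit:
{"api": "jog_arm", "payload": {"deltas": [{"linear":[-0.098,-0.019,0],"twist":[0,0,0]},{"linear":[0,0,0],"twist":[0,0,0]},{"linear":[0,0,0],"twist":[0,0,0]}]}}

```text
time_s: 13.5
ee_pos: [0.5116, -0.2828, 0.0429]
tool_rot: [0.001, 0.996, 0.094, 0.001]
wrist_force: [2.5, -6.2, -4.0]
width: 0.0152
```

It has reached full depth. Now I'll ease it forward onto the hook.

Emit:
{"api": "jog_arm", "payload": {"deltas": [{"linear":[0.019,-0.098,0],"twist":[0,0,0]},{"linear":[0.019,-0.098,0],"twist":[0,0,0]},{"linear":[0.019,-0.098,0],"twist":[0,0,0]},{"linear":[0,0,0],"twist":[0,0,0]},{"linear":[0,0,0],"twist":[0,0,0]}]}}

```text
time_s: 13.92
ee_pos: [0.5119, -0.2849, 0.0428]
tool_rot: [-0.0, 0.996, 0.094, 0.0]
wrist_force: [2.5, -1.7, -0.5]
width: 0.0149
```

Emit:
{"api": "jog_arm", "payload": {"deltas": [{"linear":[0.01,-0.04,0],"twist":[0,0,0]},{"linear":[0,0,0],"twist":[0,0,0]},{"linear":[0,0,0],"twist":[0,0,0]}]}}

```text
time_s: 14.17
ee_pos: [0.5119, -0.285, 0.0428]
tool_rot: [-0.0, 0.996, 0.094, 0.0]
wrist_force: [3.3, 1.2, 1.1]
width: 0.0149
```

Emit:
{"api": "jog_arm", "payload": {"deltas": [{"linear":[0,0,0],"twist":[0,0,0]},{"linear":[0,0,0],"twist":[0,0,0]},{"linear":[0,0,0],"twist":[0,0,0]},{"linear":[0,0,0],"twist":[0,0,0]}], "grip": 3.5}}

```text
time_s: 14.5
ee_pos: [0.5116, -0.2854, 0.0426]
tool_rot: [-0.0, 0.996, 0.094, -0.0]
wrist_force: [0.3, 0.9, -0.7]
width: 0.035
```

Run:
```python
from h import *
s=snap('scene','s6')
cv2.imwrite('pics/z6.png',cv2.resize(s[190:290,320:440],None,fx=6,fy=6,interpolation=cv2.INTER_CUBIC))
print(r.get_state()['wrist_force'])
```

```text
[ 1.16277314 -0.01430558 -0.27354991]
```

View pics/z6.png

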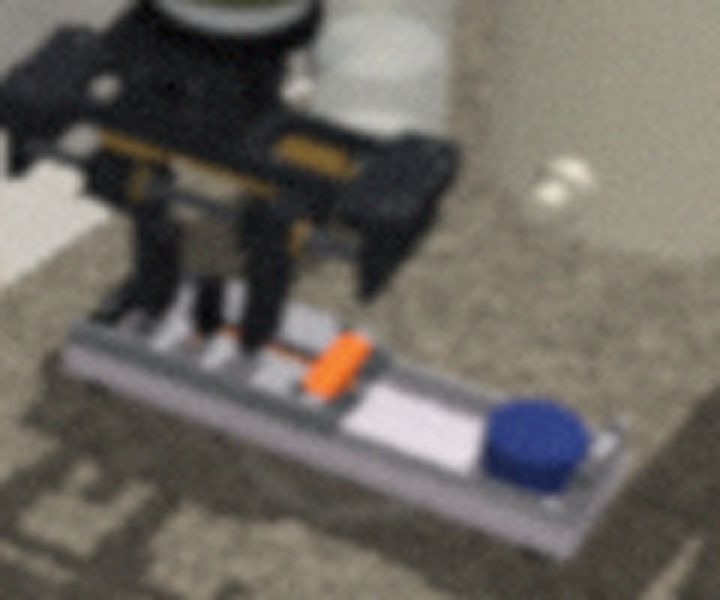

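It is hooked and holds with the fingers open: the orange block sits at zoom (338,365), the first cap hasn't moved, and the wrist force is about 0. Next I'll fetch the cap.

Emit:
{"api": "jog_arm", "payload": {"deltas": [{"linear":[0,0,2],"twist":[0,0,0]},{"linear":[0,0,3.5],"twist":[0,0,0]},{"linear":[0,0,3.5],"twist":[0,0,0]},{"linear":[-1.268,3.58,0],"twist":[0,0,0]},{"linear":[-1.268,3.58,0],"twist":[0,0,0]},{"linear":[-1.268,3.58,0],"twist":[0,0,0]},{"linear":[-1.268,3.58,0],"twist":[0,0,0]},{"linear":[-1.268,3.58,0],"twist":[0,0,0]},{"linear":[-1.268,3.58,0],"twist":[0,0,0]},{"linear":[0,0,-2],"twist":[0,0,0]}]}}

```text
time_s: 15.38
ee_pos: [0.4349, -0.0666, 0.1149]
tool_rot: [0.001, 0.995, 0.096, 0.002]
wrist_force: [0.6, -1.4, 0.7]
width: 0.0347
```

Emit:
{"api": "jog_arm", "payload": {"deltas": [{"linear":[0,0,-3.5],"twist":[0,0,0]},{"linear":[0,0,-2.5],"twist":[0,0,0]},{"linear":[0,0,0],"twist":[0,0,0]},{"linear":[0,0,0],"twist":[0,0,0]}], "grip": 6.5}}

```text
time_s: 15.72
ee_pos: [0.4355, -0.0705, 0.0527]
tool_rot: [-0.0, 0.996, 0.094, -0.001]
wrist_force: [0.4, 0.0, 1.1]
width: 0.0599
```

Run:
```python
from h import *
s=snap('scene','s7');t=snap('top','t7')
cv2.imwrite('pics/z7.png',np.hstack([cv2.resize(s[180:260,230:330],None,fx=4,fy=4,interpolation=cv2.INTER_CUBIC),cv2.resize(t[200:280,330:430],None,fx=4,fy=4,interpolation=cv2.INTER_CUBIC)]))
print(r.get_state()['ee_pos'])
```

```text
[ 0.43655795 -0.07106152  0.05409171]
```

View pics/z7.png

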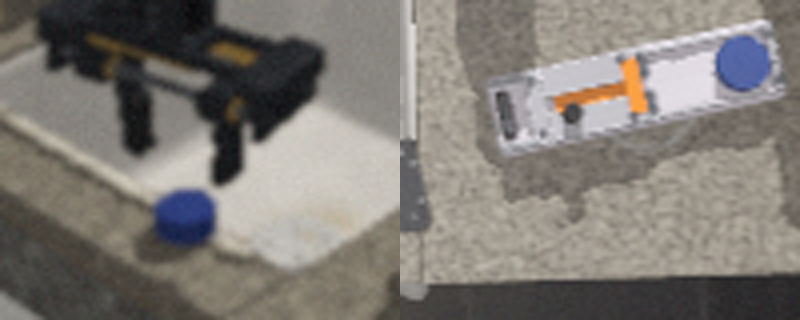

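The top view confirms the knob (zoom (572,112)) is hooked off the slot line toward +y. The fingers straddle the cap.

Emit:
{"api": "jog_arm", "payload": {"deltas": [{"linear":[0,0,-2],"twist":[0,0,0]},{"linear":[0,0,-1],"twist":[0,0,0]},{"linear":[0,0,-0.5],"twist":[0,0,0]},{"linear":[0,0,-0.5],"twist":[0,0,0]},{"linear":[0,0,0],"twist":[0,0,0]},{"linear":[0,0,0],"twist":[0,0,0]},{"linear":[0,0,0],"twist":[0,0,0]}]}}

```text
time_s: 16.4
ee_pos: [0.4362, -0.0708, 0.0134]
tool_rot: [0.0, 0.996, 0.094, 0.001]
wrist_force: [-0.4, 0.4, 0.1]
width: 0.065
```

Emit:
{"api": "jog_arm", "payload": {"deltas": [{"linear":[0,0,-0.2],"twist":[0,0,0]},{"linear":[0,0,0],"twist":[0,0,0]},{"linear":[0,0,0],"twist":[0,0,0]},{"linear":[0,0,0],"twist":[0,0,0]},{"linear":[0,0,0],"twist":[0,0,0]},{"linear":[0,0,0],"twist":[0,0,0]},{"linear":[0,0,0],"twist":[0,0,0]}], "grip": 4.0, "squeeze": 15}}

```text
time_s: 16.98
ee_pos: [0.4358, -0.0706, 0.0108]
tool_rot: [0.0, 0.996, 0.094, 0.0]
wrist_force: [-0.7, -0.3, 1.1]
width: 0.0439
```

Run:
```python
from h import *
s=snap('scene','s8')
cv2.imwrite('pics/z8.png',cv2.resize(s[180:260,220:340],None,fx=6,fy=6,interpolation=cv2.INTER_CUBIC))
print(r.get_state()['ee_pos'],r.get_state()['wrist_force'],r.get_state()['width'])
```

```text
[ 0.4358102  -0.07062759  0.01079759] [-1.44683241  0.01620773  1.11672632] 0.04382750661121894
```

View pics/z8.png

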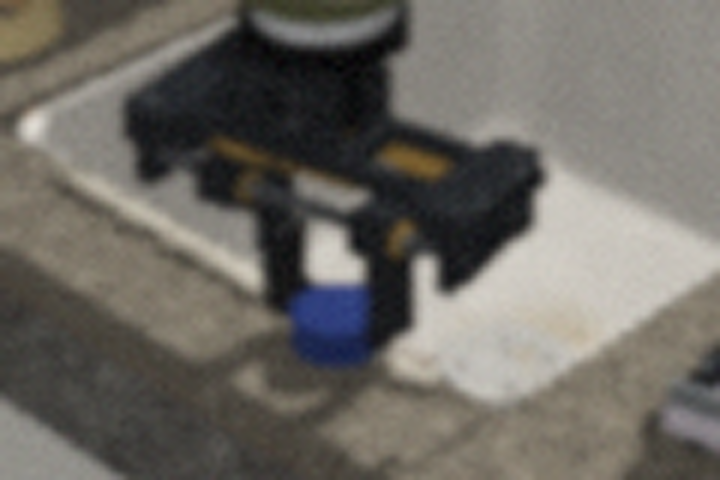

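The cap is gripped at about (330,325) zoom, width 43.8 mm. Before carrying it over, I'll check clearance to the tank.

Run:
```python
from h import *
for p in((405,215),(420,226),(435,231),(450,230),(463,222)):print(p,atz('scene',p,0))
s=cv2.imread('pics/s0.png');cv2.imwrite('pics/z9.png',cv2.resize(s[80:280,340:500],None,fx=4,fy=3,interpolation=cv2.INTER_CUBIC))
```

```text
(405, 215) [ 0.77906299 -0.27745976  0.        ]
(420, 226) [ 0.75869776 -0.34190397  0.        ]
(435, 231) [ 0.76616606 -0.38709599  0.        ]
(450, 230) [ 0.8005956  -0.41670147  0.        ]
(463, 222) [ 0.86535325 -0.42552266  0.        ]
```

View pics/z9.png

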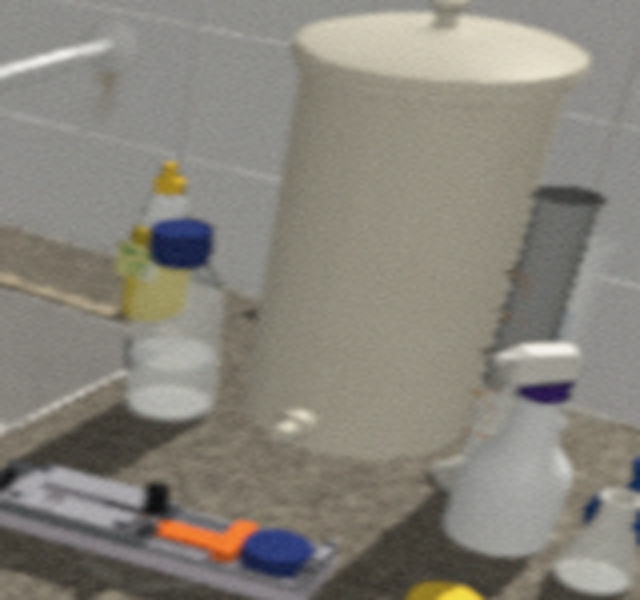

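The tank's front is at x ≥ 0.755 and the gripper body will reach x ≈ 0.64, so it is clear. I'll lift, rotate 90° and carry the cap over.

Emit:
{"api": "jog_arm", "payload": {"deltas": [{"linear":[0,0,2],"twist":[0,0,0]},{"linear":[0,0,3.5],"twist":[0,0,0]},{"linear":[0,0,3.5],"twist":[0,0,0]},{"linear":[0.81,-2.38,0],"twist":[0,0,6.92]},{"linear":[0.81,-2.38,0],"twist":[0,0,6.92]},{"linear":[0.81,-2.38,0],"twist":[0,0,6.92]},{"linear":[0.81,-2.38,0],"twist":[0,0,6.92]},{"linear":[0.81,-2.38,0],"twist":[0,0,6.92]},{"linear":[0.81,-2.38,0],"twist":[0,0,6.92]},{"linear":[0.81,-2.38,0],"twist":[0,0,6.92]}]}}

```text
time_s: 17.87
ee_pos: [0.4926, -0.2384, 0.1006]
tool_rot: [-0.0, 0.868, 0.497, -0.0]
wrist_force: [-0.5, -0.1, -0.3]
width: 0.0438
```

Emit:
{"api": "jog_arm", "payload": {"deltas": [{"linear":[0.81,-2.38,0],"twist":[0,0,6.92]},{"linear":[0.81,-2.38,0],"twist":[0,0,6.92]},{"linear":[0.81,-2.38,0],"twist":[0,0,6.92]},{"linear":[0.81,-2.38,0],"twist":[0,0,6.92]},{"linear":[0.81,-2.38,0],"twist":[0,0,6.92]},{"linear":[0.81,-2.38,0],"twist":[0,0,6.92]},{"linear":[0,0,-2.5],"twist":[0,0,0]},{"linear":[0,0,-1.5],"twist":[0,0,0]},{"linear":[0,0,0],"twist":[0,0,0]},{"linear":[0,0,0],"twist":[0,0,0]}]}}

```text
time_s: 18.7
ee_pos: [0.5408, -0.3797, 0.0602]
tool_rot: [-0.001, 0.638, 0.77, 0.0]
wrist_force: [-0.4, 0.0, -0.4]
width: 0.0436
```

Run:
```python
from h import *
s=snap('scene','s10')
cv2.imwrite('pics/z10.png',cv2.resize(s[190:290,320:440],None,fx=6,fy=6,interpolation=cv2.INTER_CUBIC))
st=r.get_state();print(st['ee_pos'],st['tool_rot'],st['width'],st['wrist_force'])
t=cv2.imread('pics/t7.png');cv2.imwrite('pics/z11.png',cv2.resize(t[196:246,345:431],None,fx=9,fy=9,interpolation=cv2.INTER_CUBIC))
```

```text
[ 0.54130152 -0.38002294  0.06142013] [ 2.74959620e-04  6.37776160e-01  7.70221717e-01 -1.91251791e-05] 0.043780166624325434 [-0.06246612 -0.01902123  0.33721215]
```

View pics/z10.png

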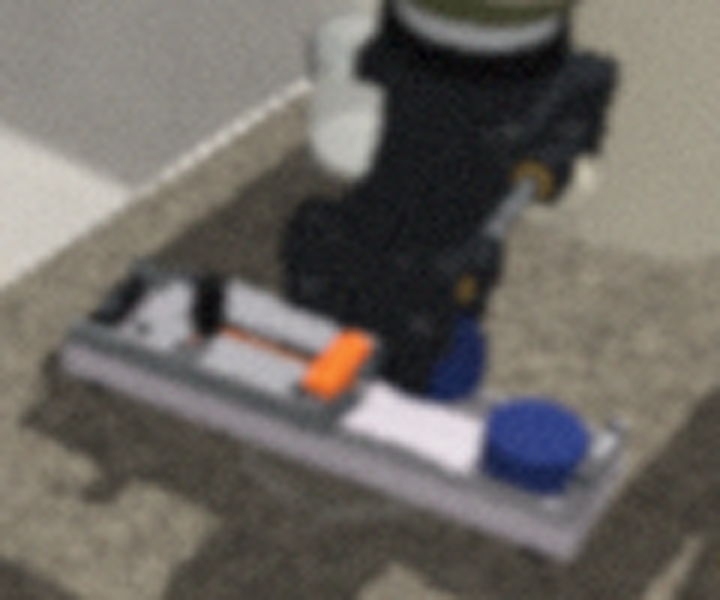

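View pics/z11.png

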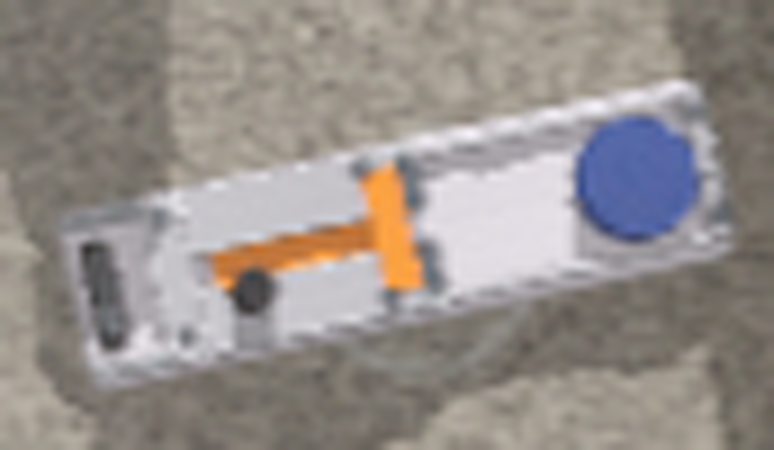

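In the scene view the carried cap sits behind the near finger at zoom (460,360). The top view shows the block at (393,228), the first cap at (637,178) and a clear channel between them. I'll work out the channel line from these.

Run:
```python
from h import *
f=lambda x,y:(345+(x+.5)/9-.5,196+(y+.5)/9-.5)
t=cv2.imread('pics/t7.png');h=cv2.cvtColor(t,cv2.COLOR_BGR2HSV)
m=cv2.inRange(h,(100,80,30),(130,255,255));m[:,:405]=0;m[:,430:]=0;m[:200]=0;m[228:]=0
c1=np.argwhere(m).mean(0)[::-1];print('cap px',c1)
u=np.array([np.cos(np.radians(100.7)),np.sin(np.radians(100.7))]);v=np.array([-u[1],u[0]])
P0=np.array([.542,-.384])
def rep(n,p):
    d=p[:2]-P0;print(n,np.round(p,4),'trk x %.1f y %.1f'%(1e3*d@u,1e3*d@v))
rep('cap1',atz('top',c1,.04))
rep('blk a',atz('top',f(382,165),.037));rep('blk b',atz('top',f(405,292),.037));rep('blk',atz('top',f(394,228),.037))
rep('knob',atz('top',f(252,290),.066))
for n,q,z in(('topedge L',(70,212),.02),('topedge R',(695,85),.02),('botedge L',(100,385),.02),('botedge R',(730,245),.02)):rep(n,atz('top',f(*q),z))
# carried cap vs first: predicted scene
print(proj('scene',(*(P0-.045*u),.04)), 'first top seen ~',(320+536/6,190+425/6))
```

```text
cap px [415.14893617 215.29787234]
cap1 [ 0.5487 -0.4251  0.04  ] trk x -41.6 y 1.0
blk a [ 0.5565 -0.3344  0.037 ] trk x 46.1 y -23.4
blk b [ 0.5103 -0.3405  0.037 ] trk x 48.7 y 23.1
blk [ 0.5335 -0.3376  0.037 ] trk x 47.2 y -0.3
knob [ 0.5098 -0.283   0.066 ] trk x 105.3 y 12.9
topedge L [ 0.5448 -0.222   0.02  ] trk x 158.6 y -32.8
topedge R [ 0.5846 -0.4524  0.02  ] trk x -75.1 y -29.2
botedge L [ 0.4815 -0.2306  0.02  ] trk x 162.0 y 31.0
botedge R [ 0.5254 -0.4618  0.02  ] trk x -73.4 y 30.7
[409.01861348 261.3405224 ] first top seen ~ (409.3333333333333, 260.8333333333333)
```

Emit:
{"api": "jog_arm", "payload": {"deltas": [{"linear":[-0.06,0.19,-1.0],"twist":[0,0,0]},{"linear":[0,0,-0.7],"twist":[0,0,0]},{"linear":[0,0,0],"twist":[0,0,0]},{"linear":[0,0,0],"twist":[0,0,0]},{"linear":[0,0,0],"twist":[0,0,0]}]}}

```text
time_s: 19.17
ee_pos: [0.5406, -0.3782, 0.044]
tool_rot: [0.0, 0.638, 0.77, -0.0]
wrist_force: [0.6, 1.2, -0.5]
width: 0.0435
```

Run:
```python
from h import *
s=snap('scene','s12')
cv2.imwrite('pics/z12.png',cv2.resize(s[220:280,360:430],None,fx=9,fy=9,interpolation=cv2.INTER_CUBIC))
st=r.get_state();print(st['ee_pos'],st['wrist_force'])
p=st['ee_pos']
zb=p[2]-.0108
for z in(zb,zb+.02): print(proj('scene',(p[0],p[1],z)))
```

```text
[ 0.54060933 -0.37822656  0.0440876 ] [-0.48474276 -1.24721341  0.74416406]
[389.66700797 256.65690783]
[390.45970624 250.38557545]
```

View pics/z12.png

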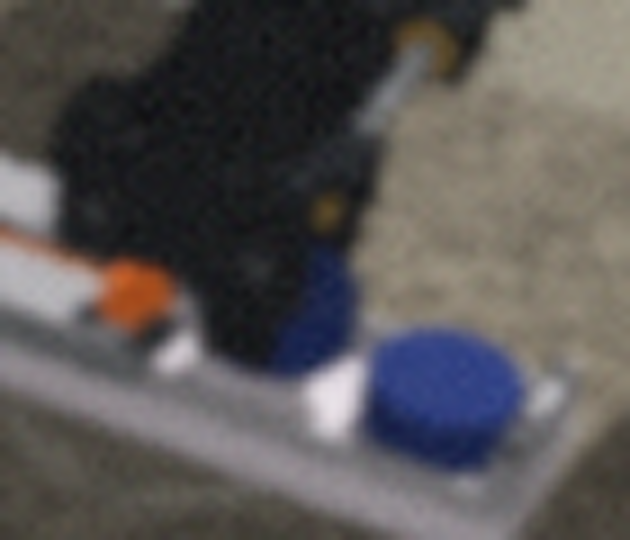

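The carried cap's right edge is at zoom 358 and the first cap's left edge at 368, which leaves about 3 mm. I'll shift 1.5 mm more toward the follower and lower.

Emit:
{"api": "jog_arm", "payload": {"deltas": [{"linear":[-0.028,0.147,-0.5],"twist":[0,0,0]},{"linear":[0,0,-0.4],"twist":[0,0,0]},{"linear":[0,0,0],"twist":[0,0,0]},{"linear":[0,0,0],"twist":[0,0,0]},{"linear":[0,0,0],"twist":[0,0,0]}]}}

```text
time_s: 19.63
ee_pos: [0.5402, -0.3767, 0.0347]
tool_rot: [-0.0, 0.638, 0.77, -0.0]
wrist_force: [-0.0, -0.0, -0.2]
width: 0.0439
```

Emit:
{"api": "jog_arm", "payload": {"deltas": [{"linear":[0,0,-0.2],"twist":[0,0,0]},{"linear":[0,0,0],"twist":[0,0,0]},{"linear":[0,0,0],"twist":[0,0,0]}]}}

```text
time_s: 19.88
ee_pos: [0.5402, -0.3766, 0.0326]
tool_rot: [-0.0, 0.638, 0.77, 0.0]
wrist_force: [-0.1, 0.8, -0.4]
width: 0.044
```

The underside is now below the wall tops and there is no contact force, so it is inside the channel.

Emit:
{"api": "jog_arm", "payload": {"deltas": [{"linear":[0,0,-0.13],"twist":[0,0,0]},{"linear":[0,0,0],"twist":[0,0,0]},{"linear":[0,0,0],"twist":[0,0,0]}]}}

```text
time_s: 20.13
ee_pos: [0.5402, -0.3766, 0.0314]
tool_rot: [-0.0, 0.638, 0.77, 0.0]
wrist_force: [1.2, -0.2, -0.2]
width: 0.0436
```

Release gently and rise.

Emit:
{"api": "jog_arm", "payload": {"deltas": [{"linear":[0,0,0],"twist":[0,0,0]},{"linear":[0,0,0],"twist":[0,0,0]},{"linear":[0,0,0],"twist":[0,0,0]},{"linear":[0,0,0],"twist":[0,0,0]},{"linear":[0,0,1.5],"twist":[0,0,0]},{"linear":[0,0,3],"twist":[0,0,0]},{"linear":[0,0,4],"twist":[0,0,0]},{"linear":[0,0,0],"twist":[0,0,0]}], "grip": 6}}

```text
time_s: 20.8
ee_pos: [0.5424, -0.3787, 0.1244]
tool_rot: [0.006, 0.638, 0.77, -0.001]
wrist_force: [-0.1, -0.5, 1.6]
width: 0.0599
```

Run:
```python
from h import *
s=snap('scene','s13')
cv2.imwrite('pics/z13.png',cv2.resize(s[200:290,330:440],None,fx=7,fy=6.5,interpolation=cv2.INTER_CUBIC))
st=r.get_state();print(st['ee_pos'],st['wrist_force'],st['width'])
```

```text
[ 0.54156425 -0.37791072  0.12081991] [-1.12035212 -0.58818259 -0.94060623] 0.06020481382020808
```

View pics/z13.png

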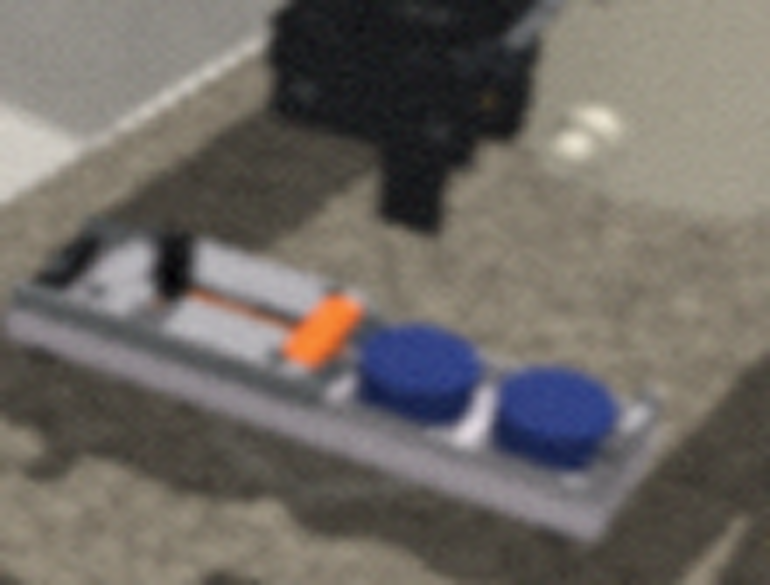

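The new cap lies flat in the channel at zoom (420,375), between the first cap (555,415) and the hooked follower (325,330). Back to the knob.

Emit:
{"api": "jog_arm", "payload": {"deltas": [{"linear":[-0.22,0.705,0],"twist":[0,0,-6.92]},{"linear":[-0.22,0.705,0],"twist":[0,0,-6.92]},{"linear":[-0.22,0.705,0],"twist":[0,0,-6.92]},{"linear":[-0.22,0.705,0],"twist":[0,0,-6.92]},{"linear":[-0.22,0.705,0],"twist":[0,0,-6.92]},{"linear":[-0.22,0.705,0],"twist":[0,0,-6.92]},{"linear":[-0.22,0.705,0],"twist":[0,0,-6.92]},{"linear":[-0.22,0.705,0],"twist":[0,0,-6.92]},{"linear":[-0.22,0.705,0],"twist":[0,0,-6.92]},{"linear":[-0.22,0.705,0],"twist":[0,0,-6.92]}], "grip": 3.5}}

```text
time_s: 21.68
ee_pos: [0.5177, -0.3055, 0.1153]
tool_rot: [-0.001, 0.963, 0.269, -0.0]
wrist_force: [0.2, 0.3, 0.3]
width: 0.0351
```

Emit:
{"api": "jog_arm", "payload": {"deltas": [{"linear":[-0.22,0.705,0],"twist":[0,0,-6.92]},{"linear":[-0.22,0.705,0],"twist":[0,0,-6.92]},{"linear":[-0.22,0.705,0],"twist":[0,0,-6.92]},{"linear":[0,0,-2],"twist":[0,0,0]},{"linear":[0,0,-1],"twist":[0,0,0]},{"linear":[0,0,0],"twist":[0,0,0]},{"linear":[0,0,0],"twist":[0,0,0]},{"linear":[0,0,0],"twist":[0,0,0]}]}}

```text
time_s: 22.35
ee_pos: [0.5117, -0.2853, 0.0867]
tool_rot: [0.0, 0.996, 0.094, 0.0]
wrist_force: [0.5, 0.5, -0.8]
width: 0.0349
```

Run:
```python
from h import *
s=snap('scene','s14')
cv2.imwrite('pics/z14.png',cv2.resize(s[200:290,330:440],None,fx=7,fy=6.5,interpolation=cv2.INTER_CUBIC))
st=r.get_state();print(st['ee_pos'],st['tool_rot'],st['wrist_force'],st['width'])
```

```text
[ 0.51181921 -0.28533878  0.08694009] [3.13600199e-04 9.95572217e-01 9.39988154e-02 2.90416587e-04] [-0.2065215  -0.59255546  0.45004243] 0.03497118889756955
```

View pics/z14.png

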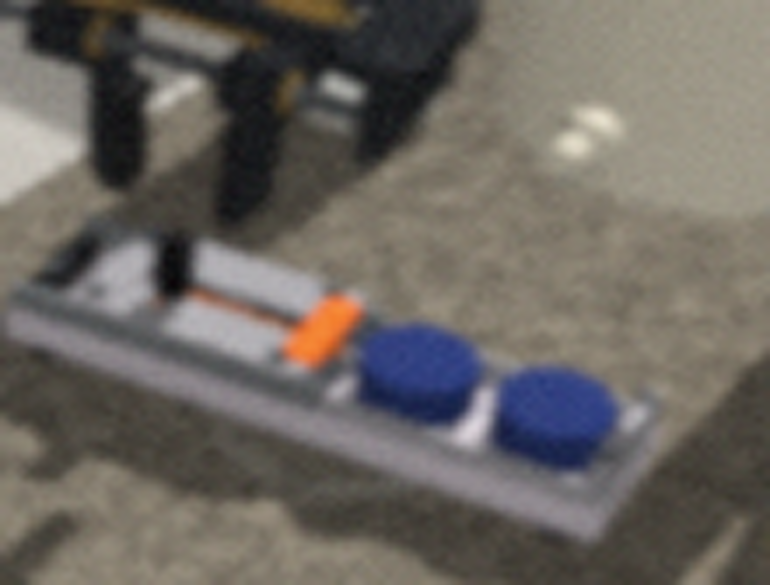

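The fingers straddle the hooked knob (zoom (173,265)). I'll lower and close.

Emit:
{"api": "jog_arm", "payload": {"deltas": [{"linear":[0,0,-2],"twist":[0,0,0]},{"linear":[0,0,-1.4],"twist":[0,0,0]},{"linear":[0,0,-0.6],"twist":[0,0,0]},{"linear":[0,0,-0.35],"twist":[0,0,0]},{"linear":[0,0,0],"twist":[0,0,0]},{"linear":[0,0,0],"twist":[0,0,0]},{"linear":[0,0,0],"twist":[0,0,0]}]}}

```text
time_s: 22.98
ee_pos: [0.512, -0.2853, 0.0439]
tool_rot: [0.001, 0.996, 0.094, 0.001]
wrist_force: [-0.4, 1.0, -0.1]
width: 0.0351
```

Emit:
{"api": "jog_arm", "payload": {"deltas": [{"linear":[0,0,0],"twist":[0,0,0]},{"linear":[0,0,0],"twist":[0,0,0]},{"linear":[0,0,0],"twist":[0,0,0]},{"linear":[0,0,0],"twist":[0,0,0]},{"linear":[0,0,0],"twist":[0,0,0]},{"linear":[0,0,0],"twist":[0,0,0]}], "grip": 0.8, "squeeze": 25}}

```text
time_s: 23.48
ee_pos: [0.5117, -0.2851, 0.0432]
tool_rot: [0.0, 0.996, 0.094, 0.0]
wrist_force: [0.1, -0.2, 2.1]
width: 0.015
```

Emit:
{"api": "jog_arm", "payload": {"deltas": [{"linear":[-0.019,0.098,0],"twist":[0,0,0]},{"linear":[-0.019,0.098,0],"twist":[0,0,0]},{"linear":[-0.009,0.049,0],"twist":[0,0,0]},{"linear":[0,0,0],"twist":[0,0,0]},{"linear":[0,0,0],"twist":[0,0,0]}]}}

```text
time_s: 23.9
ee_pos: [0.5115, -0.2838, 0.0432]
tool_rot: [0.001, 0.996, 0.094, 0.001]
wrist_force: [2.8, -6.3, -1.1]
width: 0.0151
```

Emit:
{"api": "jog_arm", "payload": {"deltas": [{"linear":[0.098,0.019,0],"twist":[0,0,0]},{"linear":[0.098,0.019,0],"twist":[0,0,0]},{"linear":[0.098,0.019,0],"twist":[0,0,0]},{"linear":[0.098,0.019,0],"twist":[0,0,0]},{"linear":[0,0,0],"twist":[0,0,0]},{"linear":[0,0,0],"twist":[0,0,0]}]}}

```text
time_s: 24.4
ee_pos: [0.5155, -0.283, 0.0432]
tool_rot: [0.001, 0.996, 0.094, 0.001]
wrist_force: [0.9, -6.4, -1.0]
width: 0.0156
```

Emit:
{"api": "jog_arm", "payload": {"deltas": [{"linear":[0.098,0.019,0],"twist":[0,0,0]},{"linear":[0.098,0.019,0],"twist":[0,0,0]},{"linear":[0.098,0.019,0],"twist":[0,0,0]},{"linear":[0.098,0.019,0],"twist":[0,0,0]},{"linear":[0.098,0.019,0],"twist":[0,0,0]},{"linear":[0.098,0.019,0],"twist":[0,0,0]},{"linear":[0,0,0],"twist":[0,0,0]},{"linear":[0,0,0],"twist":[0,0,0]}]}}

```text
time_s: 25.07
ee_pos: [0.5214, -0.2819, 0.0432]
tool_rot: [0.001, 0.996, 0.094, 0.001]
wrist_force: [1.9, -6.6, -1.0]
width: 0.015
```

Emit:
{"api": "jog_arm", "payload": {"deltas": [{"linear":[0.098,0.019,0],"twist":[0,0,0]},{"linear":[0,0,0],"twist":[0,0,0]},{"linear":[0,0,0],"twist":[0,0,0]}]}}

```text
time_s: 25.32
ee_pos: [0.5223, -0.2818, 0.0432]
tool_rot: [0.001, 0.996, 0.094, 0.001]
wrist_force: [2.6, -6.4, -0.4]
width: 0.015
```

Emit:
{"api": "jog_arm", "payload": {"deltas": [{"linear":[0.098,0.019,0],"twist":[0,0,0]},{"linear":[0,0,0],"twist":[0,0,0]},{"linear":[0,0,0],"twist":[0,0,0]}]}}

```text
time_s: 25.57
ee_pos: [0.5233, -0.2815, 0.0432]
tool_rot: [0.001, 0.996, 0.094, 0.001]
wrist_force: [2.1, -6.6, 0.5]
width: 0.0148
```

Emit:
{"api": "jog_arm", "payload": {"deltas": [{"linear":[0.049,0.01,0],"twist":[0,0,0]},{"linear":[0.049,0.01,0],"twist":[0,0,0]},{"linear":[0,0,0],"twist":[0,0,0]},{"linear":[0,0,0],"twist":[0,0,0]}]}}

```text
time_s: 25.9
ee_pos: [0.5235, -0.2815, 0.0431]
tool_rot: [0.001, 0.996, 0.094, -0.0]
wrist_force: [-2.8, -7.4, 1.1]
width: 0.0154
```

Run:
```python
from h import *
F=[]
for k in range(3):
  r.read_camera('scene');F.append(r.get_state()['wrist_force'])
print(np.mean(F,0),r.get_state()['ee_pos'])
```

```text
[-3.76625846 -7.45383219  0.80847313] [ 0.5234884  -0.28147119  0.04317301]
```

The lateral stop is reached (shift = 0). I'll relieve it slightly and begin easing forward.

Emit:
{"api": "jog_arm", "payload": {"deltas": [{"linear":[-0.06,-0.011,0],"twist":[0,0,0]},{"linear":[0.037,-0.197,0],"twist":[0,0,0]},{"linear":[0.037,-0.197,0],"twist":[0,0,0]},{"linear":[0,0,0],"twist":[0,0,0]},{"linear":[0,0,0],"twist":[0,0,0]}]}}

```text
time_s: 26.47
ee_pos: [0.5241, -0.2856, 0.0432]
tool_rot: [0.001, 0.996, 0.094, 0.0]
wrist_force: [-0.5, -6.0, -0.6]
width: 0.0154
```

Emit:
{"api": "jog_arm", "payload": {"deltas": [{"linear":[0.037,-0.197,0],"twist":[0,0,0]},{"linear":[0.037,-0.197,0],"twist":[0,0,0]},{"linear":[0,0,0],"twist":[0,0,0]}]}}

```text
time_s: 26.72
ee_pos: [0.5248, -0.2896, 0.0432]
tool_rot: [0.001, 0.996, 0.094, 0.0]
wrist_force: [0.8, -6.6, 0.1]
width: 0.0154
```

Emit:
{"api": "jog_arm", "payload": {"deltas": [{"linear":[0.028,-0.147,0],"twist":[0,0,0]},{"linear":[0.028,-0.147,0],"twist":[0,0,0]},{"linear":[0.028,-0.147,0],"twist":[0,0,0]},{"linear":[0.028,-0.147,0],"twist":[0,0,0]},{"linear":[0.028,-0.147,0],"twist":[0,0,0]},{"linear":[0,0,0],"twist":[0,0,0]},{"linear":[0,0,0],"twist":[0,0,0]}]}}

```text
time_s: 27.3
ee_pos: [0.5262, -0.2968, 0.0432]
tool_rot: [0.001, 0.996, 0.094, 0.0]
wrist_force: [-0.5, -6.3, 0.3]
width: 0.0155
```

Run:
```python
from h import *
s=snap('scene','s15')
cv2.imwrite('pics/z15.png',cv2.resize(s[200:290,330:440],None,fx=7,fy=6.5,interpolation=cv2.INTER_CUBIC))
st=r.get_state();print(st['ee_pos'],st['wrist_force'],st['width'])
```

```text
[ 0.52616662 -0.29674129  0.04318689] [-1.0407763  -6.47788855 -0.72826311] 0.014908155238868213
```

View pics/z15.png

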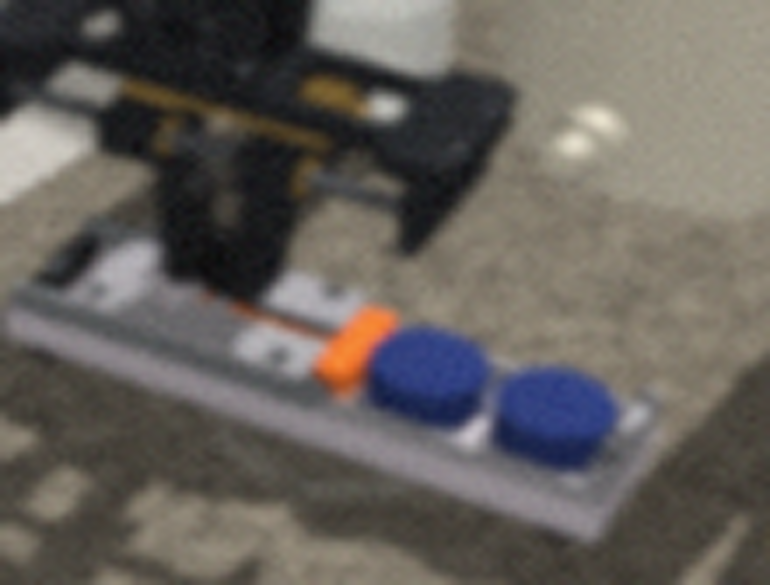

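The follower touches the new cap flat and is moving it forward, with a small gap left (zoom x ≈ 490). I'll carry on in small steps until the force drops.

Emit:
{"api": "jog_arm", "payload": {"deltas": [{"linear":[0.019,-0.098,0],"twist":[0,0,0]},{"linear":[0.019,-0.098,0],"twist":[0,0,0]},{"linear":[0.019,-0.098,0],"twist":[0,0,0]},{"linear":[0,0,0],"twist":[0,0,0]},{"linear":[0,0,0],"twist":[0,0,0]}]}}

```text
time_s: 27.77
ee_pos: [0.5267, -0.2996, 0.0432]
tool_rot: [0.001, 0.996, 0.094, 0.0]
wrist_force: [-0.8, -6.4, 0.2]
width: 0.0151
```

Emit:
{"api": "jog_arm", "payload": {"deltas": [{"linear":[0.019,-0.098,0],"twist":[0,0,0]},{"linear":[0,0,0],"twist":[0,0,0]},{"linear":[0,0,0],"twist":[0,0,0]}]}}

```text
time_s: 28.02
ee_pos: [0.5269, -0.3006, 0.0432]
tool_rot: [0.001, 0.996, 0.094, 0.0]
wrist_force: [-0.6, -6.3, 1.7]
width: 0.0153
```

Emit:
{"api": "jog_arm", "payload": {"deltas": [{"linear":[0.019,-0.098,0],"twist":[0,0,0]},{"linear":[0,0,0],"twist":[0,0,0]},{"linear":[0,0,0],"twist":[0,0,0]}]}}

```text
time_s: 28.27
ee_pos: [0.5271, -0.3014, 0.0432]
tool_rot: [0.001, 0.996, 0.094, 0.0]
wrist_force: [-1.4, -5.9, 0.6]
width: 0.0151
```

Emit:
{"api": "jog_arm", "payload": {"deltas": [{"linear":[0.019,-0.098,0],"twist":[0,0,0]},{"linear":[0,0,0],"twist":[0,0,0]},{"linear":[0,0,0],"twist":[0,0,0]}]}}

```text
time_s: 28.52
ee_pos: [0.5272, -0.3018, 0.0432]
tool_rot: [0.001, 0.996, 0.094, 0.0]
wrist_force: [-2.4, -4.9, 1.8]
width: 0.0151
```

Emit:
{"api": "jog_arm", "payload": {"deltas": [{"linear":[0.019,-0.098,0],"twist":[0,0,0]},{"linear":[0,0,0],"twist":[0,0,0]},{"linear":[0,0,0],"twist":[0,0,0]}]}}

```text
time_s: 28.77
ee_pos: [0.5273, -0.3022, 0.0431]
tool_rot: [-0.0, 0.996, 0.094, -0.0]
wrist_force: [-3.9, -2.1, 4.7]
width: 0.0152
```

Emit:
{"api": "jog_arm", "payload": {"deltas": [{"linear":[-0.035,-0.006,0],"twist":[0,0,0]},{"linear":[0.01,-0.05,0],"twist":[0,0,0]},{"linear":[0,0,0],"twist":[0,0,0]},{"linear":[0,0,0],"twist":[0,0,0]}]}}

```text
time_s: 29.1
ee_pos: [0.5273, -0.3024, 0.0431]
tool_rot: [-0.0, 0.996, 0.094, -0.0]
wrist_force: [-2.5, -0.4, 6.1]
width: 0.015
```

Run:
```python
from h import *
s=snap('scene','s16')
cv2.imwrite('pics/z16.png',cv2.resize(s[200:290,330:440],None,fx=7,fy=6.5,interpolation=cv2.INTER_CUBIC))
st=r.get_state();print(st['ee_pos'],st['wrist_force'],st['width'])
```

```text
[ 0.52728247 -0.30241503  0.04308511] [-2.51340085 -0.09094601  5.72056141] 0.015055724801762366
```

View pics/z16.png

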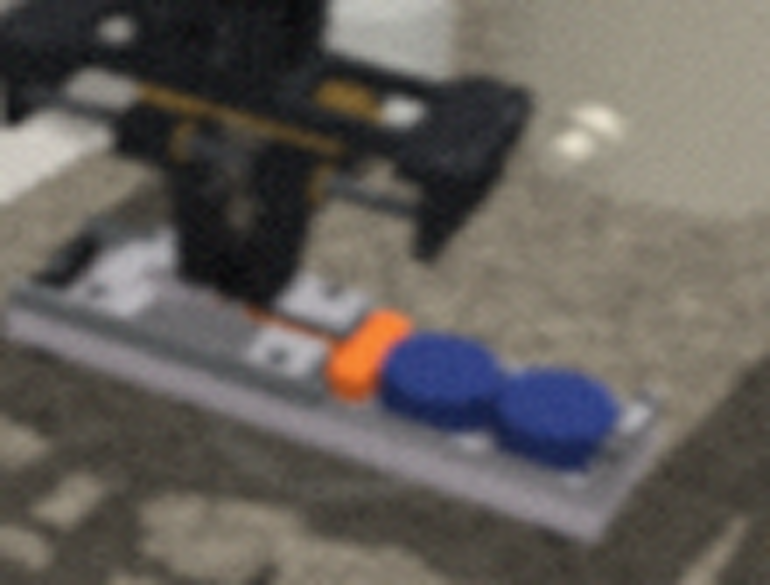

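Both caps are in contact (seam at zoom (497,390)) and the spring load on the tool is about 0 N. I'll release and rise.

Emit:
{"api": "jog_arm", "payload": {"deltas": [{"linear":[-0.02,0,0.08],"twist":[0,0,0]},{"linear":[0,0,0],"twist":[0,0,0]},{"linear":[0,0,0],"twist":[0,0,0]}]}}

```text
time_s: 29.4
ee_pos: [0.527, -0.3024, 0.0432]
tool_rot: [-0.0, 0.996, 0.094, -0.0]
wrist_force: [0.9, -0.3, -1.0]
width: 0.0151
```

Emit:
{"api": "jog_arm", "payload": {"deltas": [{"linear":[0,0,0],"twist":[0,0,0]},{"linear":[0,0,0],"twist":[0,0,0]},{"linear":[0,0,0],"twist":[0,0,0]},{"linear":[0,0,0],"twist":[0,0,0]},{"linear":[0,0,2],"twist":[0,0,0]},{"linear":[0,0,3],"twist":[0,0,0]},{"linear":[0,0,4],"twist":[0,0,0]},{"linear":[0,0,4],"twist":[0,0,0]}], "grip": 3.5}}

```text
time_s: 30.07
ee_pos: [0.5266, -0.3024, 0.1749]
tool_rot: [-0.001, 0.996, 0.094, -0.001]
wrist_force: [-0.2, 0.5, -0.2]
width: 0.0352
```

Emit:
{"api": "jog_arm", "payload": {"deltas": [{"linear":[-1.2,3.5,0],"twist":[0,0,0]},{"linear":[-1.2,3.5,0],"twist":[0,0,0]},{"linear":[-1.2,3.5,0],"twist":[0,0,0]},{"linear":[-1.2,3.5,0],"twist":[0,0,0]},{"linear":[-1.2,3.5,0],"twist":[0,0,0]},{"linear":[-1.2,3.5,0],"twist":[0,0,0]},{"linear":[0,0,0],"twist":[0,0,0]},{"linear":[0,0,0],"twist":[0,0,0]}]}}

```text
time_s: 30.73
ee_pos: [0.4549, -0.0918, 0.1742]
tool_rot: [0.0, 0.995, 0.095, 0.0]
wrist_force: [-0.6, -0.0, 0.7]
width: 0.035
```

Run:
```python
from h import *
s=snap('scene','s17');t=snap('top','t17')
cv2.imwrite('pics/z17.png',np.hstack([cv2.resize(s[200:290,330:440],None,fx=3.6,fy=5,interpolation=cv2.INTER_CUBIC),cv2.resize(t[190:280,340:440],None,fx=4,fy=5,interpolation=cv2.INTER_CUBIC)]))
st=r.get_state();print(st['time_s'],st['ee_pos'],st['wrist_force'],st['width'])
for c in('scene','top'):
  for q in('first_cap','knob','blue_bottle','tape'): print(c,q,[(round(d['score'],2),np.round(d['xyz'],3).tolist()) for d in r.mark_of(c,q)][:5])
```

```text
30.8333 [ 0.45546758 -0.09349076  0.17395709] [-0.70038945 -1.15684206  0.61671575] 0.034934586830906486
scene first_cap [(0.57, [0.552, -0.426, 0.032]), (0.56, [0.585, -0.527, 0.01]), (0.56, [0.476, -0.557, 0.013])]
scene knob [(0.63, [0.527, -0.301, 0.05]), (0.25, [0.543, -0.386, 0.03])]
scene blue_bottle [(0.59, [0.73, -0.227, 0.001])]
scene tape [(0.77, [0.511, 0.29, 0.005]), (0.28, [0.544, -0.387, 0.031])]
top first_cap [(0.66, [0.477, -0.559, 0.009]), (0.64, [0.548, -0.43, 0.028]), (0.45, [0.588, -0.525, 0.016])]
top knob [(0.37, [0.527, -0.3, 0.053]), (0.34, [0.544, -0.379, -0.002])]
top blue_bottle [(0.8, [0.727, -0.225, -0.002])]
top tape [(0.92, [0.513, 0.288, -0.002])]
```

View pics/z17.png

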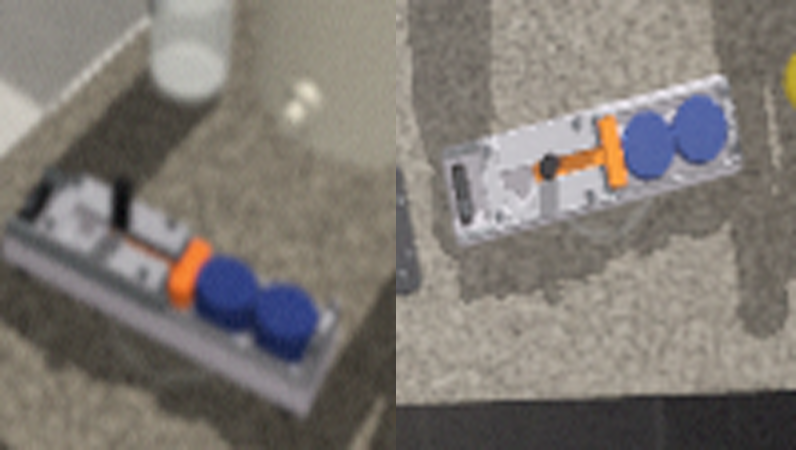

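Both views show the block against the new cap, the new cap touching the first cap, and the knob back on the slot line. The bystanders are where they were, so I'll hand in.

```bash
python3 -c "
from workcell import r
print(r.close_job())"
```

```text
the job is handed in; nothing more can be done
None
```

The loose blue cap is now in the feed track behind the first one, with the follower pressing both caps together. I handed the job in at about 31 s of the 72 s allowed.

- **Hooking the follower:** I pulled the knob back and felt the slot's hard end at slide ≈ 77.5 mm, which puts the plate offset c at about +3.5 mm. The peak pull there was about 14 N, of which roughly 7 N was on the plate. I backed off 12 mm, pushed the knob sideways about 12 mm into the pocket, and it stayed hooked when I let go.
- **Loading the cap:** The cap went into the channel with no contact force and lay flat between the first cap and the follower.
- **Closing up:** I unhooked the knob and eased the follower forward in steps of 1–2 mm while holding it, until the load on the tool fell to about 0 N. Then I released it.

**Last checks:**
- Both cameras show the follower, new cap and first cap touching in line, with the knob back on the slot line.
- The knob is at (0.527, -0.300). That is about where it should be with two caps loaded, slide ≈ 0.045 m.
- The bottle and tape are unmoved within measuring error, and the arm is clear of everything.

**Small disagreements:**
- The arm's reading put the final slide at about 43 mm instead of 45 mm. I put that down to give in the grip and arm.
- Camera positions along the track differed from each other by 2–3 mm.
- Just before I let go, the tool was pressing about 6 N down on the knob, so I eased that off first.

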